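# Trip test of the grinder's power box in a bottle-glass workshop

### The arm

A 7-joint arm with a two-finger parallel gripper is mounted at the origin on the work surface. World frame = base frame: x ahead of the robot, y to its left, z up, the work surface at z = 0. Lengths are in mm, angles in rad, forces in N, time in s.
With the tool pointing down it reaches from about 425 to 875 mm from the base axis. Payload 8.4 kg.
Tool frame: the origin (TCP) lies at the very end of the fingers, on their centre line; the grasp point (between the pads) lies 19 mm behind it; z points along the fingers, x is the direction in which the jaws open and shut, and the axes are right-handed (so a half turn about z gives the same grasp; the last joint's range is limited). The gripper opens to 85 mm and grips with 20 to 120 N. Pads are 22 mm wide; open, the fingers measure 114 mm over their backs; the gripper's body (76 mm by 85 mm) begins 54 mm behind the grasp point. The pads swing forward as they close: fully open they stand 13 mm farther back than shut.
Start: joints at [1.093, 0.333, 0.04, 1.465, -0.013, 1.343, -0.059], TCP at [240.349, -603.899, 195.008] pointing down, gripper open.
Joint ranges: [-2.58, 2.58], [-0.38, 2.09], [-1.3, 1.39], [0.25, 2.4], [-1.5, 4.64], [0.08, 2.09], [-2.65, 2.65]. Speed limits (rad/s): [2.22, 2.22, 2.79, 2.79, 3.14, 3.14, 3.14].

### API

Orientations are given as a unit quaternion [x, y, z, w].
In Python, from station import * gives the robot as it stands.
- The arm moves only by the shell command python3 -m pendant 'ROWS' [OPENING]. ROWS is JSON, a list of rows, each a list of 2 entries, a list of its own where there are three numbers: the shift along the tool's x, y, z in m, then the turn about the tool's z in rad. In form: [[[tx, ty, tz], roll], ...]. A call has 1 to 10 rows; each row shifts and turns the commanded pose from where the row before left it, along the tool's axes as they then stand; what a row does not reach is not made up. A row lasts 1/10 s, in which the tool goes at most 50 mm and 8.59 degrees, less where a joint would pass 70% of its speed; a pose out of reach is approached as far as the arm can. A call is refused whole if a number of a shift passes 0.05 or a number of a turn 0.15, either way. A call with a gripper value outside its range is refused whole. OPENING is the opening, from -1 (shut) to 1 (fully open), set as the call begins (- or left out, the last holds). The fingers move at their own pace and stop on an object; the grip force is fixed at half the most. Time passes only in rows, so rows that do not move let the fingers close. It gives the time, the measured TCP pose, the force and the opening at its end, in the units of the state.
- observe(): the state, without advancing time (a new reading comes with each control period).
- capture(name): name is "side" or "top" or "wrist"; returns a dict with "frame" (384x512x3 uint8, red, green, blue), "z_map" (384x512 float32, mm along the optical axis (not along the pixel's ray), 0 where there is no reading), "K" (3x3 intrinsics, pixels), "k1" (the pictures are not rectified: a ray, as slopes to the right and down, at radius r is drawn at 1 + k1 r^2 times it, then the intrinsics apply), "world_from_camera" (4x4, takes a point from camera to world coordinates); the wrist camera has in their place "mount" (4x4, takes a point from camera to tool coordinates, whose origin is the TCP and whose axes are the tool frame's). Camera axes: x right, y down, z forward; pixel columns grow to the right and rows downward; lengths in mm; the calibration is good to about 2 mm. A picture is of the moment at which its call begins: read the wrist's pose just before it.
- job_done(): hands the job in, once; it reports no verdict.
Trained networks look in a picture, given as the dict that the camera call returned (one of the last four; its "shot" number tells which), for a name from the list of things; names that differ only in an ending like _2 or _b are one class to them, and where a whole thing is asked for, a point or a joint stands for the part that bears it (a point fixed in the world has none). Each returns a list of dicts, best first, with "score" (0 to 1); they miss things now and then, are a little off and sometimes report something else, mostly with a low value. They report only what shows in the picture. A call takes as long as a camera call. They do not tell look-alikes from the thing itself.
- look_for(target, picture): "position" ([column, row] in pixels, amid what is visible of it).
The state is a dict: "clock": time; "joint_pos": joint angles; "joint_velocities": joint speeds; "effort": joint torques, N m; "tcp_pos": TCP position; "tool_rot": TCP orientation; "ft_force": force on the tool from outside, world axes, zero at the start; "ft_torque": the same for the moment, N m; "gripper_width": finger opening in mm.
Only numpy, scipy, OpenCV 4.12 (cv2) and the standard library are available. Lean on these libraries where they do the work, as an engineer would, in place of code of your own. Each camera call takes 0.05 s, during which the arm holds its last target.

### The job

Before the glass grinder is used, do the trip test on the yellow power box: press its blue test button all the way down so that its raised red lever drops, let the button go, then lift that lever back up past its upright until it rests on its raised stop, and leave it so. The grey power box stays in service, so its lever must not drop, and do not knock over the tall green tumbler that stands between them.

Things in the scene. Friction and masses are not known exactly. Their poses are not given: they have to be found in the camera images.
- test_button (a joint): Blue round push button (28 mm across, in a white collar 44 mm across and 10 mm high) on the top of the yellow power box. Value: metres pressed, 0 released to 0.008 fully down. It springs back; fully down takes about 5 N. The first 3 mm or so are free play; the rest pushes the lever over.
- test_button_top (a point): Centre of the top face of the blue button of the yellow box, 88 mm above the table when released; it moves with the button. Its z axis points up; press straight down. In the yellow box's axes (see trip_lever_hinge) the button is 70 mm to -x and 75 mm to -y of the lever's hinge.
- trip_lever (a joint): The lever of the yellow box: a 10 mm thick steel stem with a red cross-bar. Value in rad: 0 raised (leaning 0.2 rad past upright, away from the robot, resting on its stop, held by its own weight), 0.2 upright, 1.15 dropped (leaning 0.95 rad from upright towards the robot, the bar then 112 mm above the table, 50 mm to -x of the hinge). It turns freely, weighs about 80 g, starts at 0 and falls to one stop or the other from upright by itself.
- trip_lever_bar (a point): Centre of the red cross-bar of the yellow box's lever: a bar 44 mm long, 16 mm thick, along the box's y axis, 62 mm from the hinge axis. It moves with the lever and spins on it like a roller. When the lever is dropped, it can be lifted by pushing the bar from its robot side (the box's -x side) towards +x (straight, or along its arc), or pinched from above: the box top is 42 mm below the bar's centre.
- trip_lever_hinge (a point): Point on the hinge axis of the yellow box's lever, fixed to the box, 76 mm above the table and 6 mm above the box's flat yellow top (70 mm high). Its axes are the box's: y along the hinge, z up, x away from the robot (turned with the box by up to 0.4 rad); the lever drops towards -x. The bearing's two steel cheeks rise 9 mm above it. The box is 160 mm along x, 150 mm along y, 70 mm high, screwed to the table, with its centre 30 mm to -x and 35 mm to -y of this point.
- grey_lever (a joint): The same red lever on the grey power box, which is the same but for its grey case (yellow and grey may stand left or right, 0.35 to 0.5 m apart). Value in rad: 0 raised, 1.15 dropped. It must stay raised.
- green_tumbler_mid (a point): Centre, half-way up, of the tall green glass tumbler (95 mm high, 74 mm across, loose) standing on the table between the two boxes and a little behind them; its z axis points up.
There are look-alikes about, which are no part of the job. Of the things shaped like the part that bears test_button, the yellow one is meant.

How it is judged (in metres and radians):
On the way, in this order (a step that is already met when the one before it is completed fails the run):
1. the yellow box's test button is being pressed while its lever is still raised (value of joint test_button above 0.001 m and value of joint trip_lever below 0.15 rad).
2. the button is all the way down (within 2 mm) and the lever has gone over (value of joint test_button above 0.006 m and value of joint trip_lever above 0.22 rad).
3. the lever has dropped fully and the button is let go (value of joint trip_lever above 1 rad and value of joint test_button below 0.002 m), for 0.1 s.
At the end, for the whole second after the job is handed in: The yellow box's lever rests raised on its stop (within 0.1 rad), its test button is out (within 2 mm), the grey box's lever is still raised (within 0.15 rad), and the tall green tumbler stands upright (within 0.2 rad) (value of joint trip_lever below 0.1 rad and value of joint test_button below 0.002 m and value of joint grey_lever below 0.15 rad and angle between green_tumbler_mid's own z axis and vertical below 0.2 rad); the robot touches nothing.
It fails at once if the grey box's lever goes over (value of joint grey_lever above 0.25 rad).
It fails at once if the tall green tumbler is knocked over (angle between green_tumbler_mid's own z axis and vertical above 0.6 rad).
It also fails if it takes over 37 s, if anything falls off the work surface, if the arm or the gripper's body presses on something with over 40 N, if the wrist force passes 120 N, or if a joint passes its speed limit or range.

## Working session

There is one attempt and no reset: what is moved stays moved. The work goes in short steps, Python scripts to look and compute and a shell command to move; the robot and the scene stay as the last step left them, time stands still between calls to the robot, and variables do not carry over. Pictures are saved under pics/ and viewed, and the job is handed in when it is done.

```bash
mkdir -p pics; ls; cat > h.py <<'E'
from station import *
import numpy as np, cv2
from scipy.spatial.transform import Rotation as R
def save(n,p): cv2.imwrite('pics/'+n+'.png',p['frame'][:,:,::-1])
def T(p,st=None):
    if 'world_from_camera' in p: return np.array(p['world_from_camera'])
    M=np.eye(4);M[:3,:3]=R.from_quat(st['tool_rot']).as_matrix();M[:3,3]=st['tcp_pos'];return M@np.array(p['mount'])
def pts(p,M):
    K=np.array(p['K']);h,w=p['z_map'].shape
    u,v=np.meshgrid(np.arange(w),np.arange(h))
    a=cv2.undistortPoints(np.stack([u,v],-1).reshape(-1,1,2).astype(np.float64),K,np.array([p['k1'],0,0,0.])).reshape(h,w,2)
    z=p['z_map'];c=np.stack([a[...,0]*z,a[...,1]*z,z],-1)
    W=c@M[:3,:3].T+M[:3,3];W[z==0]=np.nan;return W
E
python3 - <<'E'
from h import *
s=observe();print(s)
for n in('top','side'):
    p=capture(n);save(n+'0',p);np.savez(n+'0.npz',W=pts(p,T(p)),f=p['frame'])
    for t in('test_button_top','trip_lever_bar','green_tumbler_mid'):print(n,t,look_for(t,p))
E
```

```text
pics
{'clock': 0.0, 'joint_pos': array([ 1.09279584,  0.33390636,  0.03987325,  1.46627675, -0.01339451,
        1.34331538, -0.05850449]), 'joint_velocities': array([ 1.24664465e-03,  2.31135932e-04,  4.25038887e-04,  2.67583403e-05,
       -9.00673538e-04, -1.22918048e-03,  6.16612350e-04]), 'effort': array([ 4.11572810e-04, -6.58563995e+01,  1.36549272e+00, -4.05563378e+01,
        1.67454255e-02,  1.27419728e-02,  4.35388472e-05]), 'tcp_pos': array([ 240.14776049, -603.44706825,  194.12157162]), 'tool_rot': array([ 8.27582844e-01, -5.61343001e-01, -7.09500166e-04, -4.11036163e-04]), 'ft_force': array([-0.22192631,  0.1442087 , -0.53821191]), 'ft_torque': array([-0.00401354,  0.03213147, -0.03480015]), 'gripper_width': 85.39559629684959}
top test_button_top []
top trip_lever_bar [{'position': [381.7, 272.5], 'score': 0.56}, {'position': [326.7, 164.5], 'score': 0.55}]
top green_tumbler_mid [{'position': [254.3, 127.8], 'score': 0.85}]
side test_button_top [{'position': [328.5, 138.0], 'score': 0.62}, {'position': [258.1, 153.5], 'score': 0.55}]
side trip_lever_bar []
side green_tumbler_mid [{'position': [195.0, 215.5], 'score': 0.73}]
```

View pics/top0.png

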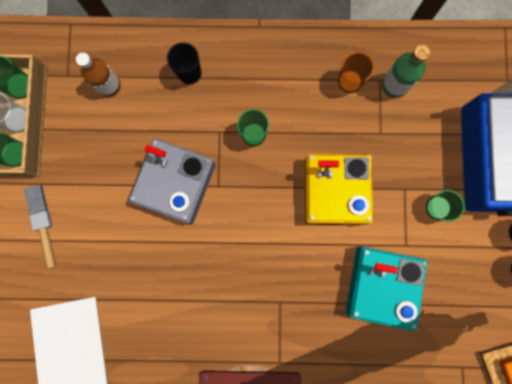

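View pics/side0.png

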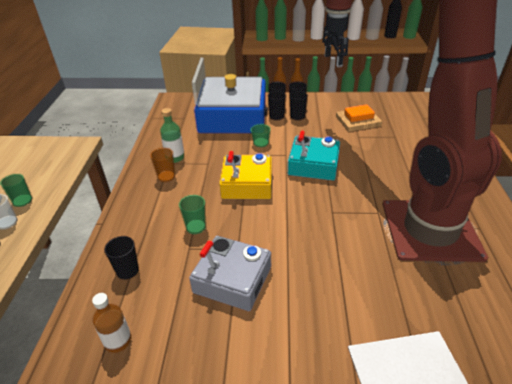

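The top view shows the yellow box at about (340,189), with its blue button at (358,205) and red bar at (328,164). The grey box is at (172,182), the tumbler at (253,127), and a teal look-alike at (388,287).

```bash
python3 - <<'E'
from h import *
for n in('top0','side0'):
    d=np.load(n+'.npz');W=d['W'];f=d['f'];hsv=cv2.cvtColor(f,cv2.COLOR_RGB2HSV).astype(int)
    H,S,V=hsv[...,0],hsv[...,1],hsv[...,2]
    if n=='top0': sl=np.s_[145:235,295:385]
    else: sl=np.s_[145:205,210:280]
    w=W[sl];h,s,v=H[sl],S[sl],V[sl]
    def rep(nm,m):
        p=w[m];p=p[~np.isnan(p[:,0])];print(n,nm,len(p),p.mean(0).round(1),np.median(p,0).round(1),p.min(0).round(),p.max(0).round());return p
    rep('blue',(h>100)&(h<125)&(s>120))
    rep('red',((h<6)|(h>174))&(s>150)&(v>90)&(w[...,2]>100))
    y=(h>22)&(h<34)&(s>150)&(abs(w[...,2]-70)<6)
    p=rep('yel',y)
    if n=='top0':
        r=cv2.minAreaRect(p[:,:2].astype(np.float32));print(r)
        rep('black',(v<60)&(w[...,2]>60))
d=np.load('top0.npz');W=d['W']
print('grey bar',W[148:156,145:165][...,:].reshape(-1,3)[::8].round(), 'tumbler',W[112,253],W[127,253])
c=W[...,2];print('teal bar',W[268,385],'teal btn',W[311,406])
E
```

```text
top0 blue 92 [ 495.8 -237.6   88.7] [ 495.2 -238.    88.7] [ 486. -250.   83.] [ 506. -227.   92.]
top0 red 93 [ 577.1 -161.3  144.5] [ 577.4 -160.1  144.6] [ 570. -181.  139.] [ 583. -143.  149.]
top0 yel 2579 [ 521.5 -190.7   70.6] [ 522.3 -188.6   70.7] [ 459. -271.   64.] [ 612. -129.   76.]
((535.84423828125, -199.70211791992188), (152.1489715576172, 141.33657836914062), 0.39181432127952576)
top0 black 207 [ 580.8 -235.5   76.9] [ 580.4 -235.3   76.9] [ 561. -253.   71.] [ 599. -219.   81.]
side0 blue 30 [ 494.9 -234.2   87.6] [ 495.1 -233.4   86.9] [ 485. -247.   84.] [ 505. -223.   92.]
side0 red 49 [ 576.7 -156.   141.7] [ 576.1 -154.7  142.3] [ 569. -181.  133.] [ 585. -137.  147.]
side0 yel 815 [ 526.5 -180.3   70. ] [ 525.6 -176.8   70. ] [ 458. -268.   64.] [ 612. -124.   75.]
grey bar [[605. 226. 144.]
 [605. 209. 145.]
 [622. 211.  69.]
 [603. 218. 144.]
 [603. 201. 143.]
 [601. 227. 141.]
 [601. 209. 144.]
 [602. 193. 140.]
 [599. 219. 141.]
 [598. 200. 148.]
 [626. 267.  -2.]
 [597. 210. 141.]
 [596. 192. 146.]
 [609. 237.  71.]
 [594. 201. 143.]
 [621. 267.  -1.]
 [593. 211. 137.]
 [593. 193. 142.]
 [605. 238.  67.]
 [591. 202. 139.]] tumbler [7.04848110e+02 3.66211174e-01 8.49999457e+01] [690.92258352   2.17133764   7.00912892]
teal bar [ 361.34175045 -277.84296708  142.84171403] teal btn [ 268.70362751 -335.6189963    87.04457561]
```

```bash
python3 -m pendant '[[[0,0,-0.01],0.128],[[0,0,-0.01],0.128],[[0,0,-0.01],0.128],[[0,0,0],0]]' -1
cat > st.py <<'E'
from h import *
s=observe();m=R.from_quat(s['tool_rot']).as_matrix()
print(s['clock'],s['tcp_pos'].round(1),s['ft_force'].round(2),s['gripper_width'],'\n',m.round(3), s['joint_pos'].round(2))
import sys
if len(sys.argv)>3:
    t=np.array(list(map(float,sys.argv[1:4])));print('tool delta mm',(m.T@(t-s['tcp_pos'])).round(1),'roll to x=-y',np.arctan2(m[0,0],-m[1,0]).round(4))
E
python3 st.py 495.5 -237 200
python3 - <<'E'
from h import *
W=np.load('top0.npz')['W']
m=W[...,2]>120
i=np.argwhere(m); 
for a,b in((420,512),):
  for r in range(80,360,20): print(r,W[r,a:b:15][:,[0,1,2]].round().tolist()[-4:])
E
```

```text
clock: 0.8
tcp_pos: [240.7, -604.6, 226.5]
tool_rot: [-0.705, 0.71, -0.001, -0.0]
ft_force: [0.4, -0.4, -0.5]
gripper_width: 28.4
0.8 [ 240.7 -604.6  226.5] [ 0.43 -0.42 -0.46] 28.366082222231324 
 [[-0.007 -1.     0.001]
 [-1.     0.007 -0.002]
 [ 0.002 -0.001 -1.   ]] [ 1.05  0.32  0.1   1.42 -0.03  1.4  -0.43]
tool delta mm [-369.5 -252.1   26. ] roll to x=-y -0.0073
80 [[817.0, -520.0, 2.0], [816.0, -555.0, 4.0], [818.0, -593.0, 0.0], [744.0, -521.0, 192.0]]
100 [[767.0, -519.0, 1.0], [731.0, -502.0, 106.0], [726.0, -527.0, 122.0], [726.0, -558.0, 123.0]]
120 [[706.0, -501.0, 35.0], [687.0, -504.0, 101.0], [681.0, -525.0, 121.0], [682.0, -557.0, 120.0]]
140 [[659.0, -502.0, 29.0], [642.0, -502.0, 101.0], [637.0, -523.0, 122.0], [637.0, -555.0, 122.0]]
160 [[612.0, -503.0, 23.0], [597.0, -501.0, 99.0], [593.0, -521.0, 123.0], [593.0, -552.0, 122.0]]
180 [[564.0, -502.0, 22.0], [554.0, -502.0, 93.0], [550.0, -519.0, 122.0], [550.0, -551.0, 121.0]]
200 [[517.0, -501.0, 20.0], [510.0, -501.0, 90.0], [507.0, -519.0, 119.0], [507.0, -547.0, 124.0]]
220 [[471.0, -508.0, 1.0], [472.0, -543.0, 0.0], [472.0, -578.0, 1.0], [473.0, -611.0, 4.0]]
240 [[424.0, -506.0, 1.0], [424.0, -540.0, 2.0], [425.0, -574.0, 4.0], [426.0, -611.0, -1.0]]
260 [[377.0, -503.0, 2.0], [377.0, -537.0, 4.0], [378.0, -573.0, 1.0], [379.0, -610.0, -4.0]]
280 [[331.0, -500.0, 4.0], [331.0, -535.0, 4.0], [332.0, -569.0, 3.0], [333.0, -602.0, 6.0]]
300 [[285.0, -499.0, 2.0], [286.0, -532.0, 4.0], [286.0, -569.0, -0.0], [287.0, -601.0, 3.0]]
320 [[239.0, -498.0, -1.0], [241.0, -530.0, 4.0], [241.0, -566.0, 0.0], [242.0, -599.0, 2.0]]
340 [[195.0, -495.0, 2.0], [196.0, -529.0, 2.0], [197.0, -563.0, 0.0], [198.0, -596.0, 1.0]]
```

```bash
python3 -m pendant '[[[-0.03,-0.02,0],0],[[-0.037,-0.025,0],0],[[-0.037,-0.025,0],0],[[-0.037,-0.025,0],0],[[-0.037,-0.025,0],0],[[-0.037,-0.025,0],0],[[-0.037,-0.025,0],0],[[-0.037,-0.025,0],0],[[-0.037,-0.025,0],0],[[-0.02,-0.013,0],0]]'
python3 -m pendant '[[[-0.012,-0.005,0.01],0],[[0,0,0.015],0],[[0,0,0],0],[[0,0,0],0]]'
python3 st.py 495.5 -237 120
```

```text
clock: 1.8
tcp_pos: [477.2, -254.9, 224.7]
tool_rot: [0.708, -0.706, -0.0, -0.001]
ft_force: [0.7, 0.1, 0.6]
gripper_width: 0.0
clock: 2.2
tcp_pos: [478.6, -248.9, 199.0]
tool_rot: [-0.704, 0.71, 0.001, -0.001]
ft_force: [0.5, -1.0, 0.7]
gripper_width: 0.0
2.2 [ 478.6 -248.9  199. ] [ 0.49 -0.97  0.69] 4.601343276586404e-05 
 [[-0.007 -1.    -0.002]
 [-1.     0.007  0.   ]
 [-0.     0.002 -1.   ]] [ 0.59  0.12 -0.21  1.72  0.03  1.31 -1.2 ]
tool delta mm [-12.  -16.9  79. ] roll to x=-y -0.0074
```

```bash
python3 - <<'E'
from h import *
s=observe();p=capture('wrist');save('w1',p);W=pts(p,T(p,s))
f=p['frame'];hsv=cv2.cvtColor(f,cv2.COLOR_RGB2HSV).astype(int);H,S,V=[hsv[...,i] for i in range(3)]
for nm,m in(('blue',(H>100)&(H<125)&(S>120)&(abs(W[...,2]-88)<8)),('red',((H<6)|(H>174))&(S>150)&(W[...,2]>100))):
    q=W[m];
    if len(q):print(nm,len(q),np.median(q,0).round(1),q.mean(0).round(1),np.percentile(q,2,axis=0).round(1),np.percentile(q,98,axis=0).round(1))
E
```

```text
blue 783 [ 500.2 -242.9   87.7] [ 501.7 -322.4   86.8] [ 485.8 -503.1   80.4] [ 529.9 -227.1   89.8]
red 1243 [ 577.4 -164.1  143.4] [ 577.4 -164.2  143.2] [ 570.8 -184.8  138.3] [ 584.3 -143.   145.6]
```

View pics/w1.png

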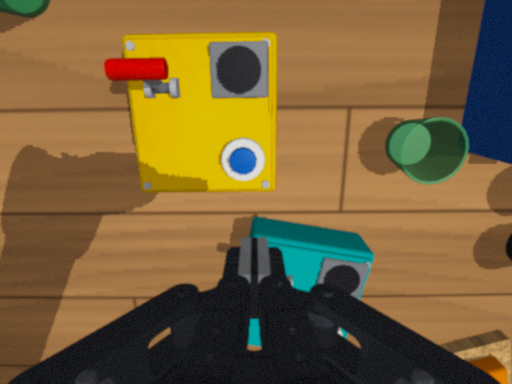

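The wrist view shows the button at (242,159) and the lever raised with its bar at (136,69). Both agree with the top view. I'll centre over the button and descend.

```bash
python3 -m pendant '[[[-0.011,-0.0175,0.02],-0.007],[[0,0,0.03],0],[[0,0,0.03],0],[[0,0,0.01],0],[[0,0,0],0],[[0,0,0],0]]'
python3 st.py 496 -238 80
```

```text
clock: 2.85
tcp_pos: [498.4, -237.1, 111.5]
tool_rot: [0.707, -0.707, 0.001, -0.0]
ft_force: [0.5, -1.0, 0.3]
gripper_width: 0.1
2.85 [ 498.4 -237.1  111.5] [ 0.47 -0.98  0.28] 0.07590550125153919 
 [[ 0.001 -1.     0.002]
 [-1.    -0.001 -0.001]
 [ 0.001 -0.002 -1.   ]] [ 0.56  0.21 -0.22  1.8   0.05  1.13 -1.25]
tool delta mm [ 0.9  2.4 31.5] roll to x=-y 0.001
```

```bash
python3 -m pendant '[[[0,0.002,0.006],0],[[0,0,0.006],0],[[0,0,0.004],0],[[0,0,0.004],0],[[0,0,0.003],0],[[0,0,0.003],0],[[0,0,0.001],0],[[0,0,0],0]]'
python3 st.py 496 -238 80
```

```text
clock: 3.65
tcp_pos: [495.7, -236.2, 82.8]
tool_rot: [0.708, -0.706, -0.0, 0.0]
ft_force: [1.7, 0.0, 0.3]
gripper_width: -0.0
3.65 [ 495.7 -236.2   82.8] [1.67 0.03 0.28] -0.011518006920817522 
 [[ 0.002 -1.    -0.   ]
 [-1.    -0.002  0.   ]
 [-0.     0.    -1.   ]] [ 0.56  0.23 -0.22  1.84  0.06  1.08 -1.25]
tool delta mm [ 1.8 -0.3  2.8] roll to x=-y 0.0018
```

```bash
python3 -m pendant '[[[0,0,0.0015],0],[[0,0,0],0],[[0,0,0],0]]'
python3 -m pendant '[[[0,0,0.0015],0],[[0,0,0],0],[[0,0,0],0]]'; python3 - <<'E'
from h import *
s=observe();print(s['tcp_pos'],s['ft_force'])
p=capture('wrist');save('w2',p);p=capture('side');cv2.imwrite('pics/s2.png',cv2.resize(p['frame'][110:220,180:360,::-1],None,fx=4,fy=4))
E
```

```text
clock: 3.95
tcp_pos: [495.8, -236.2, 81.6]
tool_rot: [0.708, -0.706, 0.0, -0.0]
ft_force: [-0.7, -0.5, -0.5]
gripper_width: 0.1
clock: 4.25
tcp_pos: [495.8, -236.2, 80.0]
tool_rot: [0.708, -0.706, -0.0, -0.0]
ft_force: [0.9, -0.1, 0.3]
gripper_width: -0.1
[ 495.75183202 -236.23617353   79.98935365] [ 0.94413728 -0.11585204  0.28021607]
```

View pics/w2.png

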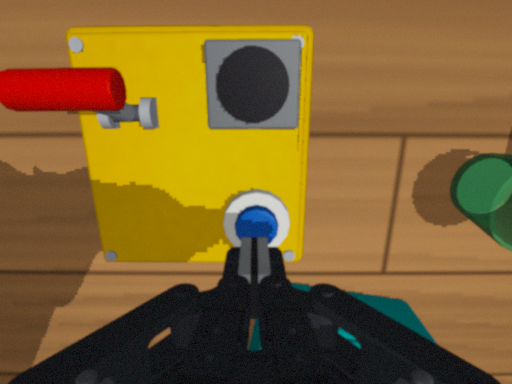

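View pics/s2.png

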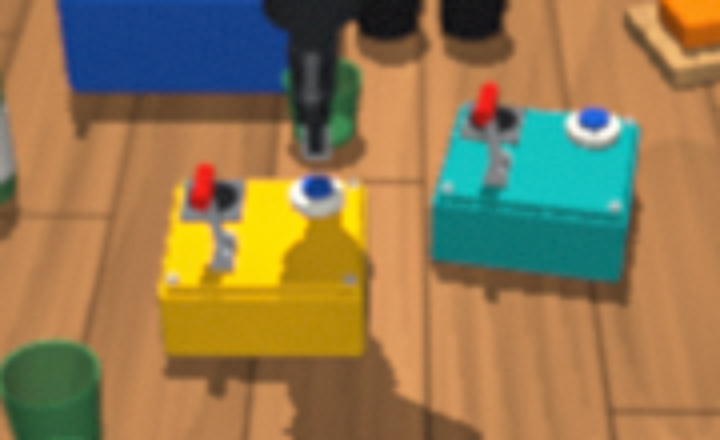

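```bash
python3 - <<'E'
from h import *
p=capture('side');W=pts(p,T(p));z=p['z_map']
for r in range(120,164,3): print(r,[tuple(W[r,c].round().astype(int)) if z[r,c]>0 else 0 for c in (254,257,259,262,265)], p['frame'][r,259])
s=observe();p=capture('wrist');W=pts(p,T(p,s))
for r in range(200,300,6): print(r,[tuple(W[r,c].round().astype(int)) if p['z_map'][r,c]>0 else 0 for c in (245,250,256,262,268)], p['frame'][r,250])
p=capture('top');W=pts(p,T(p));save('t2',p)
E
```

```text
120 [(np.int64(506), np.int64(-206), np.int64(236)), (np.int64(496), np.int64(-199), np.int64(240)), (np.int64(490), np.int64(-197), np.int64(242)), (np.int64(483), np.int64(-226), np.int64(225)), (np.int64(488), np.int64(-610), np.int64(-2))] [31 36 37]
123 [(np.int64(505), np.int64(-200), np.int64(230)), (np.int64(497), np.int64(-200), np.int64(230)), (np.int64(491), np.int64(-203), np.int64(228)), (np.int64(483), np.int64(-214), np.int64(221)), (np.int64(487), np.int64(-580), np.int64(3))] [52 54 57]
126 [(np.int64(506), np.int64(-202), np.int64(218)), (np.int64(497), np.int64(-198), np.int64(221)), (np.int64(491), np.int64(-197), np.int64(222)), (np.int64(485), np.int64(-267), np.int64(179)), (np.int64(483), np.int64(-472), np.int64(54))] [58 60 62]
129 [(np.int64(507), np.int64(-216), np.int64(199)), (np.int64(496), np.int64(-188), np.int64(217)), (np.int64(491), np.int64(-189), np.int64(216)), (np.int64(484), np.int64(-240), np.int64(185)), (np.int64(483), np.int64(-473), np.int64(41))] [53 53 56]
132 [(np.int64(505), np.int64(-181), np.int64(211)), (np.int64(496), np.int64(-18
[... 6341 characters left out ...]
, np.int64(-235), np.int64(153)), (np.int64(503), np.int64(-238), np.int64(154)), (np.int64(508), np.int64(-240), np.int64(161)), (np.int64(508), np.int64(-242), np.int64(162))] [28 25 32]
290 [(np.int64(508), np.int64(-234), np.int64(166)), (np.int64(500), np.int64(-235), np.int64(155)), (np.int64(499), np.int64(-238), np.int64(153)), (np.int64(509), np.int64(-240), np.int64(167)), (np.int64(509), np.int64(-242), np.int64(166))] [28 31 31]
296 [(np.int64(508), np.int64(-234), np.int64(168)), (np.int64(497), np.int64(-235), np.int64(154)), (np.int64(497), np.int64(-238), np.int64(154)), (np.int64(508), np.int64(-240), np.int64(169)), (np.int64(508), np.int64(-242), np.int64(169))] [24 25 28]
```

View pics/t2.png

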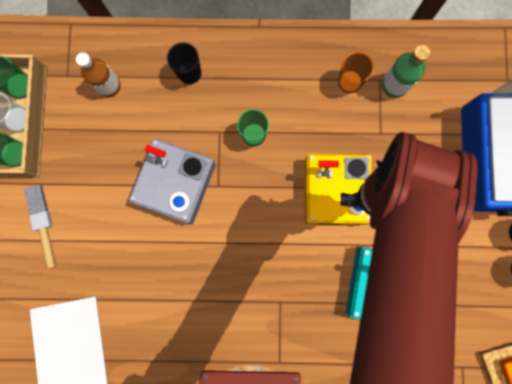

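```bash
python3 - <<'E'
from h import *
s=observe();print(s['clock'],s['gripper_width'])
p=capture('wrist');M=np.array(p['mount']);print(M.round(2).tolist(), np.array(p['K']).tolist(),p['k1']);W=pts(p,M)
g=W[(W[...,2]<-15)]
for a in range(-200,0,8):
    q=g[(g[:,2]>=a)&(g[:,2]<a+8)]
    if len(q)>3:print(a,len(q),q.min(0).round(),q.max(0).round())
# project TCP
X=np.linalg.inv(M)
for P in ([0,0,0],[0,0,-20],[0,0,-40],[0,-11,-40],[0,0,-45]):
    c=X[:3,:3]@np.array(P,float)+X[:3,3];u=c[:2]/c[2];u=u*(1+p['k1']*(u@u));K=np.array(p['K']);print(P,K[0,0]*u[0]+K[0,2],K[1,1]*u[1]+K[1,2])
p=capture('side');Wl=pts(p,T(p));
m=R.from_quat(s['tool_rot']).as_matrix();t=(Wl-s['tcp_pos'])@m
k=(abs(t[...,0])<75)&(abs(t[...,1])<75)&(t[...,2]<-20)&(t[...,2]>-250)
k[160:]=0
g=t[k]
for a in range(-200,-16,8):
    q=g[(g[:,2]>=a)&(g[:,2]<a+8)]
    if len(q)>3:print('side',a,len(q),np.percentile(q,5,axis=0).round(),np.percentile(q,95,axis=0).round())
E
```

```text
4.5 0.1013891370283081
[[1.0, 0.0, -0.0, 0.65], [-0.0, 0.95, 0.31, -80.18], [0.0, -0.31, 0.95, -178.83], [0.0, 0.0, 0.0, 1.0]] [[301.14782418517063, 0.0, 253.89229118904848], [0.0, 301.14782418517063, 193.06471636993265], [0.0, 0.0, 1.0]] -0.020482052122697585
-136 266 [ -18.  -21. -130.] [  19.  -18. -128.]
-128 5197 [ -61.  -19. -128.] [  63.   -8. -120.]
-120 7883 [ -60.  -19. -120.] [  61.    1. -112.]
-112 6851 [ -53.  -19. -112.] [  54.   10. -104.]
-104 3894 [ -47.  -18. -104.] [ 49.  10. -96.]
-96 5420 [-41. -15. -96.] [ 42.  11. -88.]
-88 2430 [-34. -15. -88.] [ 36.  12. -80.]
-80 858 [-20. -15. -80.] [ 22.  11. -72.]
-72 1936 [-93. -87. -72.] [ 14.  -7. -64.]
-64 4147 [-95. -90. -64.] [ 14.  -6. -56.]
-56 603 [-58. -89. -56.] [ 14.  -6. -48.]
-48 306 [-13. -12. -48.] [ 13.  -6. -40.]
-40 18 [-74. -73. -37.] [-71. -73. -32.]
-32 43 [-74. -73. -32.] [-70. -71. -24.]
-24 70 [-74. -73. -24.] [-68. -69. -16.]
-16 10 [-74. -74. -16.] [-68. -69. -15.]
[0, 0, 0] 252.96297216902144 224.8185782958051
[0, 0, -20] 252.84753166934973 238.89062099488507
[0, 0, -40] 252.7043471930001 256.
[... 418 characters left out ...]
   11. -153.]
side -152 24 [ -43.  -13. -151.] [ -21.   11. -145.]
side -144 44 [ -50.  -17. -144.] [   7.   19. -137.]
side -136 47 [ -59.  -17. -135.] [   7.   19. -128.]
side -128 37 [ -64.  -13. -128.] [ -18.   14. -121.]
side -120 14 [ -59.  -13. -119.] [ -16.   16. -113.]
side -112 26 [ -51.  -15. -111.] [   6.   18. -105.]
side -104 16 [ -45.  -12. -103.] [ 13.  13. -98.]
side -96 6 [-41.  -7. -94.] [-33.  13. -89.]
side -88 13 [-31. -10. -88.] [-13.  13. -81.]
side -72 7 [-16.  -4. -70.] [-10.  10. -65.]
side -64 19 [-65. -75. -63.] [ -5.  11. -57.]
side -56 17 [-15.  -8. -56.] [ -5.   9. -48.]
side -48 10 [-45. -45. -46.] [ -3.  11. -41.]
side -40 7 [ -7.  -7. -39.] [ -3.   8. -37.]
```

Both the side and wrist depth maps show the shut fingers ending about 41 mm behind the stated TCP. The button shows no force and is still out. I'll treat the real tip as 41 mm above the reported TCP and keep descending, checking force.

```bash
python3 -m pendant '[[[-0.001,0,0.008],0],[[0,0,0.008],0],[[0,0,0.006],0],[[0,0,0],0]]'
python3 -m pendant '[[[0,0,0.004],0],[[0,0,0.003],0],[[0,0,0],0]]'
python3 - <<'E'
from h import *
s=observe();print(s['clock'],s['tcp_pos'],s['ft_force'])
p=capture('side');cv2.imwrite('pics/s3.png',cv2.resize(p['frame'][110:220,180:360,::-1],None,fx=4,fy=4))
E
```

```text
clock: 5.0
tcp_pos: [494.8, -234.9, 56.6]
tool_rot: [0.708, -0.706, -0.001, 0.0]
ft_force: [-0.0, -0.2, -0.2]
gripper_width: 0.1
clock: 5.3
tcp_pos: [495.9, -235.3, 50.9]
tool_rot: [0.708, -0.706, 0.0, -0.0]
ft_force: [-0.6, 0.4, 1.7]
gripper_width: 0.3
5.3 [ 495.89264958 -235.27350995   50.88739039] [-0.623663    0.44399451  1.69754274]
```

View pics/s3.png

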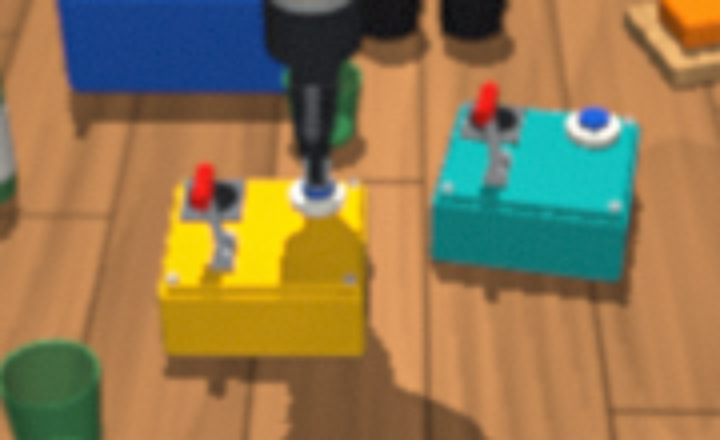

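The fingertips have reached the button at about (318,183) in the crop, and the lever is still raised. Now I'll press it.

```bash
python3 -m pendant '[[[0,0,0.0015],0],[[0,0,0.0015],0],[[0,0,0],0]]'
python3 -m pendant '[[[0,0,0.0015],0],[[0,0,0.001],0],[[0,0,0],0]]'
python3 - <<'E'
from h import *
s=observe();print(s['clock'],s['tcp_pos'],s['ft_force'])
p=capture('side');cv2.imwrite('pics/s4.png',cv2.resize(p['frame'][110:220,180:360,::-1],None,fx=4,fy=4))
E
```

```text
clock: 5.65
tcp_pos: [495.9, -235.3, 48.1]
tool_rot: [0.708, -0.706, 0.0, -0.0]
ft_force: [-0.4, -0.1, 3.3]
gripper_width: -0.1
clock: 5.95
tcp_pos: [495.9, -235.3, 45.5]
tool_rot: [0.708, -0.706, 0.0, -0.0]
ft_force: [-0.2, -0.4, 4.5]
gripper_width: -0.1
5.95 [ 495.94806177 -235.32762883   45.54091363] [-0.1618884  -0.43455751  4.52675168]
```

View pics/s4.png

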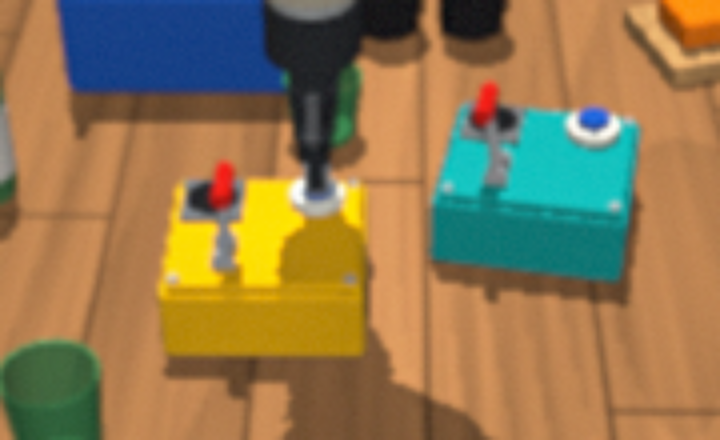

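The lever is near upright, with its bar at (222,185) in the crop, so I'll press further.

```bash
python3 -m pendant '[[[0,0,0.001],0],[[0,0,0.001],0],[[0,0,0],0],[[0,0,0],0]]'
python3 - <<'E'
from h import *
s=observe();print(s['clock'],s['tcp_pos'],s['ft_force'])
p=capture('side');cv2.imwrite('pics/s5.png',cv2.resize(p['frame'][110:220,180:360,::-1],None,fx=4,fy=4))
E
```

```text
clock: 6.4
tcp_pos: [495.9, -235.3, 43.9]
tool_rot: [0.708, -0.707, 0.0, -0.0]
ft_force: [-1.7, 0.6, 7.9]
gripper_width: 0.1
6.4 [ 495.94031409 -235.30978995   43.85501348] [-1.66526794  0.64220441  7.8682902 ]
```

View pics/s5.png

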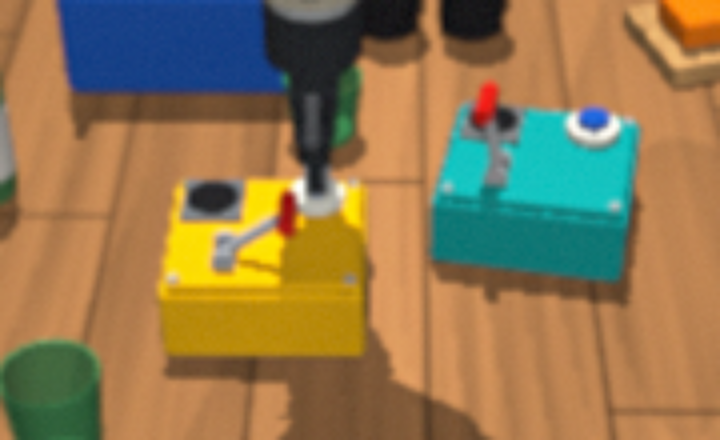

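```bash
python3 -m pendant '[[[0,0,0.0007],0],[[0,0,0],0],[[0,0,-0.01],0],[[0,0,-0.025],0],[[0,0,-0.025],0],[[0,0,0],0],[[0,0,0],0],[[0,0,0],0]]'
python3 st.py 468 -162 100
```

```text
clock: 7.25
tcp_pos: [495.0, -235.0, 101.7]
tool_rot: [0.708, -0.706, -0.001, 0.0]
ft_force: [-0.4, 1.4, -0.3]
gripper_width: -0.0
7.25 [ 495.  -235.   101.7] [-0.43  1.37 -0.31] -0.048386850111679244 
 [[ 0.002 -1.    -0.002]
 [-1.    -0.002  0.001]
 [-0.001  0.002 -1.   ]] [ 0.56  0.21 -0.22  1.82  0.05  1.12 -1.25]
tool delta mm [-73.   26.9   1.8] roll to x=-y 0.0017
```

```bash
python3 -m pendant '[[[-0.015,0.015,0],0],[[-0.03,0.012,0],0],[[-0.028,0,0],0],[[0,0,0],0],[[0,0,0],0],[[0,0,0],0]]'
python3 st.py 468 -162 64;python3 - <<'E'
from h import *
s=observe()
p=capture('side');W=pts(p,T(p));cv2.imwrite('pics/s6.png',cv2.resize(p['frame'][110:220,180:360,::-1],None,fx=4,fy=4))
p=capture('wrist');save('w6',p);W=pts(p,T(p,s));hsv=cv2.cvtColor(p['frame'],cv2.COLOR_RGB2HSV).astype(int);H,S=hsv[...,0],hsv[...,1]
q=W[((H<6)|(H>174))&(S>150)&(W[...,2]>90)];print(len(q),np.median(q,0),np.percentile(q,2,axis=0),np.percentile(q,98,axis=0))
E
```

```text
clock: 7.85
tcp_pos: [468.3, -163.1, 102.2]
tool_rot: [0.707, -0.707, -0.0, 0.0]
ft_force: [-0.6, -0.5, -0.6]
gripper_width: 0.3
7.85 [ 468.3 -163.1  102.2] [-0.64 -0.48 -0.65] 0.32683897483325947 
 [[ 0.001 -1.    -0.001]
 [-1.    -0.001  0.   ]
 [-0.     0.001 -1.   ]] [ 0.5   0.11 -0.27  1.94  0.03  1.1  -1.35]
tool delta mm [-1.1  0.2 38.2] roll to x=-y 0.0009
1905 [ 516.83796337 -163.12527234  118.84870737] [ 509.65414624 -182.8254238   114.37213704] [ 522.51464861 -143.02218686  120.75044852]
```

View pics/s6.png

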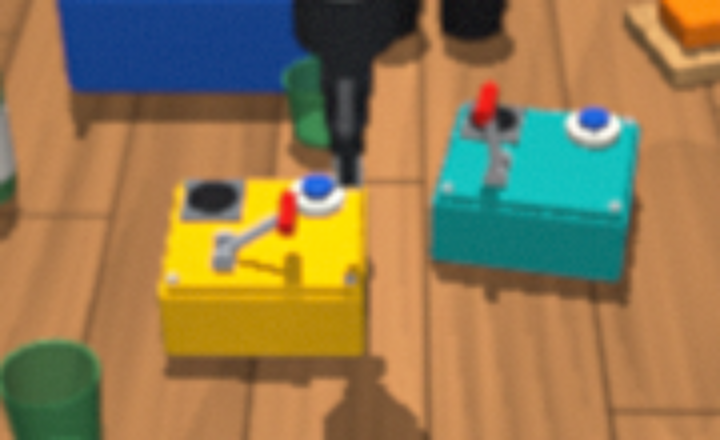

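View pics/w6.png

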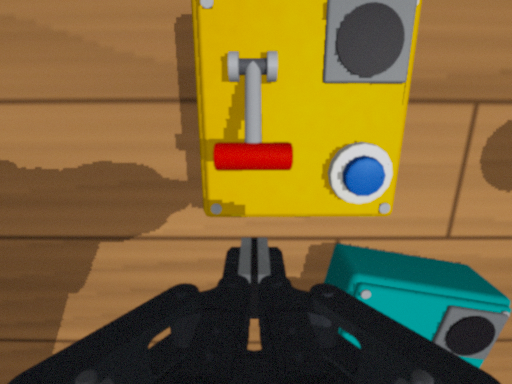

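The button is out at (318,187) in the side crop and the lever is dropped, its bar centred ahead of the fingers at (252,156) in the wrist view. I'll lower behind the bar and then push.

```bash
python3 -m pendant '[[[0,0,0.018],0],[[0,0,0.019],0],[[0,0,0],0],[[0,0,0],0],[[0,-0.01,0],0],[[0,-0.01,0],0],[[0,0,0],0]]'
python3 st.py 552 -163 75
python3 -m pendant '[[[0,-0.007,0],0],[[0,-0.007,0],0],[[0,-0.007,0],0],[[0,-0.007,-0.002],0],[[0,-0.006,-0.003],0],[[0,0,0],0],[[0,0,0],0]]'
python3 st.py 552 -163 75
```

```text
clock: 8.65
tcp_pos: [490.9, -162.1, 66.6]
tool_rot: [0.708, -0.706, 0.001, -0.001]
ft_force: [0.4, -0.2, -0.3]
gripper_width: -0.2
8.65 [ 490.9 -162.1   66.6] [ 0.35 -0.21 -0.34] -0.17742677260784412 
 [[ 0.002 -1.     0.002]
 [-1.    -0.002 -0.   ]
 [ 0.    -0.002 -1.   ]] [ 0.49  0.19 -0.28  1.93  0.06  1.03 -1.39]
tool delta mm [  1.  -61.1  -8.3] roll to x=-y 0.0025
clock: 9.35
tcp_pos: [522.7, -162.1, 70.9]
tool_rot: [0.708, -0.706, -0.0, -0.0]
ft_force: [-1.3, -0.4, -0.1]
gripper_width: -0.3
9.35 [ 522.7 -162.1   70.9] [-1.27 -0.36 -0.05] -0.2950917604390932 
 [[ 0.002 -1.    -0.   ]
 [-1.    -0.002  0.   ]
 [-0.     0.    -1.   ]] [ 0.46  0.24 -0.28  1.85  0.08  1.06 -1.41]
tool delta mm [  0.9 -29.3  -4.1] roll to x=-y 0.0019
```

```bash
python3 -m pendant '[[[0,-0.006,-0.002],0],[[0,-0.006,-0.002],0],[[0,-0.005,-0.002],0],[[0,-0.004,0],0],[[0,-0.003,0],0],[[0,0,0],0],[[0,0,0],0]]'
python3 st.py 552 -163 75
python3 - <<'E'
from h import *
p=capture('side');cv2.imwrite('pics/s7.png',cv2.resize(p['frame'][110:220,180:360,::-1],None,fx=4,fy=4))
E
```

```text
clock: 10.05
tcp_pos: [546.5, -162.1, 76.7]
tool_rot: [0.708, -0.706, -0.0, 0.0]
ft_force: [0.3, 0.2, 0.3]
gripper_width: -0.0
10.05 [ 546.5 -162.1   76.7] [0.28 0.25 0.25] -0.015231297543078781 
 [[ 0.002 -1.    -0.   ]
 [-1.    -0.002  0.   ]
 [-0.     0.    -1.   ]] [ 0.45  0.28 -0.28  1.79  0.09  1.08 -1.43]
tool delta mm [ 0.9 -5.5  1.7] roll to x=-y 0.0017
```

View pics/s7.png

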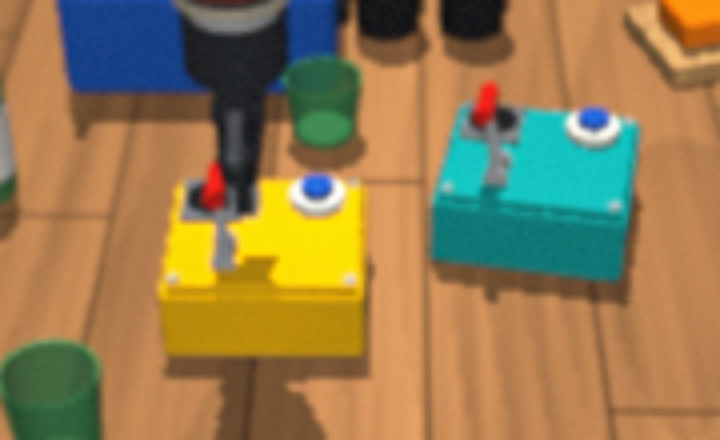

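The bar is at (213,185) in the crop, about upright, so I'll push a little more and then back away.

```bash
python3 -m pendant '[[[0,-0.004,0],0],[[0,-0.003,0],0],[[0,0,0],0],[[0,0,0],0],[[0,0.005,0],0],[[0,0.02,0],0],[[0,0.04,0],0],[[0,0,-0.02],0],[[0,0,-0.04],0],[[0,0,-0.04],0]]'
python3 -m pendant '[[[0,0,-0.02],0],[[0,0,0],0],[[0,0,0],0],[[0,0,0],0]]'
python3 st.py; python3 - <<'E'
from h import *
s=observe()
p=capture('side');cv2.imwrite('pics/s8.png',cv2.resize(p['frame'][110:310,170:360,::-1],None,fx=3,fy=3))
for n in('wrist','top'):
  p=capture(n);save(n+'8',p);W=pts(p,T(p,s));hsv=cv2.cvtColor(p['frame'],cv2.COLOR_RGB2HSV).astype(int);H,S=hsv[...,0],hsv[...,1]
  q=W[((H<6)|(H>174))&(S>150)&(W[...,2]>90)&(abs(W[...,1]+162)<30)&(W[...,0]>490)&(W[...,2]<160)]
  if len(q):print(n,len(q),np.median(q,0))
  b=W[(H>100)&(H<125)&(S>120)&(abs(W[...,1]+237)<20)&(abs(W[...,0]-496)<20)]
  if len(b):print('btn',np.median(b,0))
E
```

```text
clock: 11.1
tcp_pos: [487.3, -162.1, 177.7]
tool_rot: [0.708, -0.707, -0.001, 0.0]
ft_force: [1.3, -0.5, 1.3]
gripper_width: -0.1
clock: 11.5
tcp_pos: [487.8, -162.1, 195.6]
tool_rot: [0.708, -0.707, -0.001, 0.0]
ft_force: [0.9, 0.4, -0.2]
gripper_width: 0.4
11.5 [ 487.8 -162.1  195.6] [ 0.87  0.42 -0.2 ] 0.3917867045404491 
 [[ 0.002 -1.    -0.002]
 [-1.    -0.002  0.001]
 [-0.001  0.002 -1.   ]] [ 0.5   0.07 -0.28  1.78  0.02  1.3  -1.35]
wrist 1150 [ 577.82701513 -162.55279365  143.65431531]
btn [ 497.78120305 -236.87122733   87.95662993]
top 83 [ 575.82475035 -162.12954204  144.52343796]
```

View pics/s8.png

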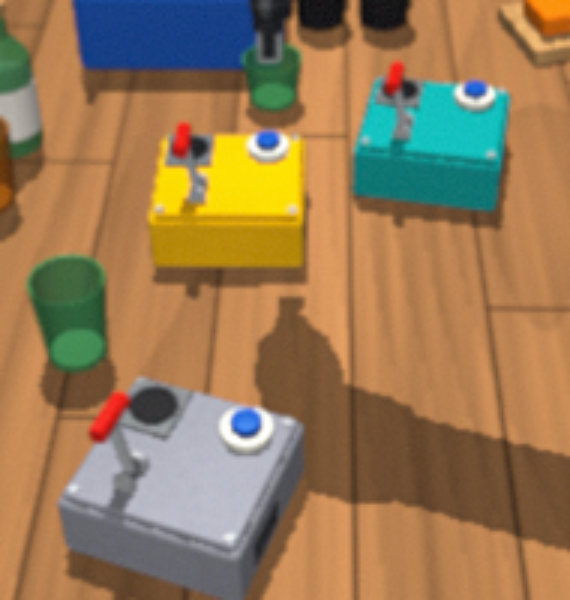

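The yellow lever is back on its raised stop, with the bar at (577.8,-162.6,143.7) as at the start. The button is out, the grey lever is up, the tumbler is standing, and the gripper is clear.

```bash
python3 -c "
from station import *
print(job_done())"
```

```text
the job is handed in; nothing more can be done
None
```

I did the trip test on the yellow power box and handed the job in at about 11.6 s of the 37 s allowed; no verdict was reported. I pressed the blue button with shut fingers to a stop at about 8 N. The lever dropped, I let the button go, then pushed the lever's bar from the robot side past upright and backed off.

**Last checks before hand-in:**
- **Yellow lever:** raised, with its bar at x about 577 mm in the wrist and top views, the same as at the start.
- **Button:** out, with its top at 88 mm.
- **Grey lever and tumbler:** in the side picture the grey lever is raised and the tumbler upright. I checked these only by eye.
- **Gripper:** clear of everything.

**One disagreement with the description:** the side and wrist depth maps both put the shut fingertips about 41 mm behind the stated TCP. Force on the button began at a reported TCP height of about 51 mm instead of 88 mm, which roughly fits. I corrected for this and felt my way down by force.

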